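Start key learning on the programming console

TASK

A key is waiting in the tray to be learnt by the programming console: first switch the console on by pressing the raised end of its rocker (the end away from the robot) until it tips fully over, then push the round key all the way in so that it stays down, and then press the long bar key fully down and finish while still holding it down with the fingers. Leave the square key and the knob alone, and do not pick up or shift the tray, the car key, the key tag or the screwdriver.

Things in the scene. Friction and masses are not known exactly. Their poses are not given: they have to be found in the camera images.
- console: Grey box, 200 (x) by 330 (y) mm, deck 50 mm above the desk, fixed. Origin under its centre; x points away from the operator. On its +y part four black bezels, tops at 54 mm, 2 by 2 (90 mm apart in x, 93 in y), each with one off-white control: rocker, round, square, bar. Their places are swapped from time to time; all are turned like the console. On its -y part: knob (near), flat display (far).
- rocker (a joint): Rocker switch, a slab 56 mm long (console x) by 38 mm wide, 12 mm thick, with a dark line across its middle and grip ribs at both ends, rocking about its middle on an axis along console y, 62 mm above the desk. 0 = off: far (+x) end raised, near end sunk; 0.4 rad = on, far end pressed down to the stop. It stays where it is left. Pressing 20 mm beyond its middle takes about 2 to 5 N.
- rocker_press (a point): Point on the rocker's top face, 20 mm from its middle towards the far, raised end; moves with the rocker. About 72 mm above the desk when off, 64 mm when on (press straight down about 8 mm). Has the rocker's own axes.
- round_key (a joint): Round latching key, 38 mm diameter. Value = depth pushed in: 0 = up, 0.008 m = fully in, at the stop. It moves straight down with about 3 N of resistance and stays down where it is left.
- round_key_top (a point): Centre of the round key's flat top; 68 mm above the desk when up, 60 mm when fully in.
- square_key (a joint): Square latching key, 36 by 36 mm, works like the round key (0 = up, 0.008 m = fully in). To be left up.
- square_key_top (a point): Centre of the square key's flat top, 68 mm above the desk.
- bar_key (a joint): Long bar key, plain, 20 mm (console x) by 66 mm (console y). Value = depth pressed: 0 = up, 0.008 m = fully down, at the stop. It is sprung: 2 N to start, about 5 N fully down, and it comes up again when let go.
- bar_key_top (a point): Centre of the bar key's flat top; 68 mm above the desk when up, 60 mm when fully down.
- knob_mark (a point): Pointer mark on the top of the big knurled aluminium knob, 24 mm from the knob's axis and 87 mm above the desk. The knob is 58 mm across, its axis upright at x -45, y -103 mm in the console's frame; it turns freely with light friction, and is to be left alone.
- tray: White plastic fob tray, 170 by 110 by 22 mm, open on top, lying loose on the desk beside the console's -y side. Origin at the centre of its underside.
- car_key: Silver remote head key, about 88 mm long and 12 mm thick, lying in the tray. Origin on its underside near its middle.
- key_tag: Bronze key tag, a disc 42 mm across and 5 mm thick with a lug, loose on the desk in front of (nearer the robot than) the console. Origin under the disc's centre.
- screwdriver: Stubby orange-handled screwdriver, 100 mm long, lying loose on the desk beside the console's +y side. Origin on its underside, axis along its x.

How it is judged:
By the outcome, as a careful person would: the job done as asked, in the order asked, and still so for the second after the job is handed in, while the arm keeps its last pose, push and grip.
It also fails if it takes over 35 s, if anything falls off the work surface, if the arm or the gripper's body presses on something with over 40 N, if the wrist force passes 120 N, or if a joint passes its speed limit or range.

ROBOT

A 7-joint arm with a two-finger parallel gripper is mounted at the origin on the work surface. World frame = base frame: x ahead of the robot, y to its left, z up, the work surface at z = 0. Lengths are in m, angles in degrees, forces in N, time in s.
With the tool pointing down it reaches from about 0.425 to 0.875 m from the base axis. Payload 9.9 kg.
Tool frame: the origin (TCP) lies at the very end of the fingers, on their centre line; the grasp point (between the pads) lies 19 mm behind it; x points along the fingers, z is the direction in which the jaws open and shut, and the axes are right-handed (so a half turn about x gives the same grasp; the last joint's range is limited). The gripper opens to 85 mm and grips with 20 to 120 N. Pads are 22 mm wide; open, the fingers measure 114 mm over their backs; the gripper's body (76 mm by 85 mm) begins 54 mm behind the grasp point. The pads swing forward as they close: fully open they stand 13 mm farther back than shut.
Start: joints at [70.141, 32.985, 1.427, 82.34, -0.859, 64.687, -3.237], TCP at [0.175, -0.652, 0.231] pointing down, gripper open.
Joint ranges: [-157.87, 157.87], [-19.46, 123.44], [-87.15, 90], [11.01, 140.99], [-62.26, 242.26], [9.8, 113.94], [-161.44, 161.44]. Speed limits (degrees/s): [127.2, 127.2, 172.46, 172.46, 180, 180, 180].

INTERFACE

Orientations are given as a 3x3 rotation matrix whose columns are the frame's x, y, z axes.
In Python, from workcell import env, viewer, workorder gives the robot as it stands.
- The arm moves only by the tool apply_moves, never from a script. Its argument "increments" is a list of rows, each an object with "fingers": the finger opening in mm, from 0 to 85.4; "xyz": the shift along the tool's x, y, z in mm, a list of three; "rot": the turn, a rotation vector about the tool's x, y, z in degrees, a list of three. A call has 1 to 20 rows; each row shifts and turns the commanded pose from where the row before left it, along the tool's axes as they then stand; what a row does not reach is not made up. A row lasts 1/8 s, in which the tool goes at most 62.5 mm and 10.7 degrees, less where a joint would pass 70% of its speed; a pose out of reach is approached as far as the arm can. A call with a gripper value outside its range is refused whole. The fingers move at their own pace and stop on an object; the grip force is fixed at half the most. Time passes only in rows, so rows that do not move let the fingers close. It gives the time, the measured TCP pose, the force and the opening at its end, in the units of the state.
- env.sense(): the state, without advancing time (a new reading comes with each control period).
- viewer.capture(name): name is "side" or "top" or "wrist"; returns the picture (384x512x3 uint8, red, green, blue); there is no depth.
- viewer.camera_params(name): a dict with "camera_matrix" (3x3 intrinsics, pixels), "world_to_cam" (4x4, takes a point from world to camera coordinates); the wrist camera has in their place "mount" (4x4, takes a point from camera to tool coordinates, whose origin is the TCP and whose axes are the tool frame's). Camera axes: x right, y up, looking along -z (the intrinsics and any distortion apply to the point x, -y, -z); pixel columns grow to the right and rows downward; lengths in m; the calibration is good to about 2 mm. The wrist camera is an equidistant fisheye: a pixel r from the principal point sees the ray r / f radians off the axis. A picture is of the moment at which its call begins: read the wrist's pose just before it. camera_params takes no time and is no camera call.
- workorder.job_done(): hands the job in, once; it reports no verdict.
The state is a dict: "time_s": time; "qpos": joint angles; "qvel": joint speeds; "joint_torque": joint torques, N m; "tool_pos": TCP position; "tcp_rot": TCP orientation; "contact_force": force on the tool from outside, world axes, zero at the start; "ft_torque": the same for the moment, N m; "grip_width": finger opening in m.
Only numpy, scipy, OpenCV 4.12 (cv2) and the standard library are available. Lean on these libraries where they do the work, as an engineer would, in place of code of your own. Each camera call takes 0.05 s, during which the arm holds its last target.

## Working session

There is one attempt and no reset: what is moved stays moved. The work goes in short steps, Python scripts to look and compute and a tool call to move; the robot and the scene stay as the last step left them, time stands still between calls to the robot, and variables do not carry over. Pictures are saved under pics/ and viewed, and the job is handed in when it is done.

Besides the shell and the picture viewer there is one more tool, called after ">>>" in YAML: its name, and indented under it one key for each argument. apply_moves: Moves the arm, as the interface text tells. Its arguments: {"type":"object","properties":{"increments":{"type":"array"}},"required":["increments"]}

```bash
mkdir -p pics; python3 - <<'E'
from workcell import env, viewer, workorder
import cv2,numpy as np
np.set_printoptions(precision=4,suppress=True)
s=env.sense()
for k in s: print(k,np.array(s[k]).tolist() if k!='tcp_rot' else np.array(s[k]))
for n in ("top","side","wrist"):
    im=viewer.capture(n); cv2.imwrite(f"pics/{n}0.png",im[:,:,::-1]); 
    p=viewer.camera_params(n); print(n,{k:np.array(v) for k,v in p.items()})
E
```

```text
time_s 0.0
qpos [70.14352636424223, 33.034943426318165, 1.4239257644881609, 82.38836485332732, -0.8595232520200288, 64.68830857360663, -3.237691898768182]
qvel [-0.08179210137085004, -0.006300614103575921, -0.026814344862266973, -0.009107253110702837, 0.05710816539611352, 0.023326192306061373, 0.023954269855609753]
joint_torque [-0.0017553041107021272, -76.57628774642944, 2.2493507713079453, -28.596986532211304, 0.015246124821715057, 0.0127344491193071, 7.779739689794951e-05]
tool_pos [0.17520299405085218, -0.6513636986812519, 0.2304041880629752]
tcp_rot [[-0.0006  0.9657  0.2598]
 [ 0.0017  0.2598 -0.9657]
 [-1.     -0.0001 -0.0018]]
contact_force [0.3018855911017095, -0.45183166300681094, -1.4428096251415843]
ft_torque [0.017787184380305653, 0.011512484092239195, -0.008042889712388613]
grip_width 0.08516278833123614
top {'camera_matrix': array([[380.5851,   0.    , 254.4169],
       [  0.    , 380.5851, 194.4607],
       [  0.    ,   0.    ,   1.    ]]), 'world_to_cam': array([[ 0.0293, -0.9995,  0.0075, -0.0642],
       [ 0.9845,  0.0302,  0.1729, -0.5308],
       [-0.173 ,  0.0023,  0.9849, -0.8554],
       [ 0.    ,  0.    ,  0.    ,  1.    ]])}
side {'camera_matrix': array([[422.2409,   0.    , 257.0841],
       [  0.    , 422.2409, 188.669 ],
       [  0.    ,   0.    ,   1.    ]]), 'world_to_cam': array([[-0.9624, -0.2709, -0.0196,  0.4973],
       [ 0.1664, -0.645 ,  0.7459, -0.1777],
       [-0.2147,  0.7146,  0.6658, -0.7459],
       [ 0.    ,  0.    ,  0.    ,  1.    ]])}
wrist {'camera_matrix': array([[297.3186,   0.    , 254.3781],
       [  0.    , 297.3186, 196.0483],
       [  0.    ,   0.    ,   1.    ]]), 'mount': array([[-0.0004,  0.2982, -0.9545, -0.1409],
       [-0.0001,  0.9545,  0.2982,  0.0766],
       [ 1.    ,  0.0002, -0.0003,  0.0007],
       [ 0.    ,  0.    ,  0.    ,  1.    ]])}
```

View pics/top0.png

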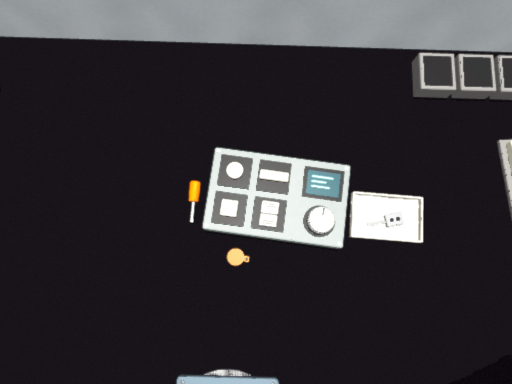

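View pics/side0.png

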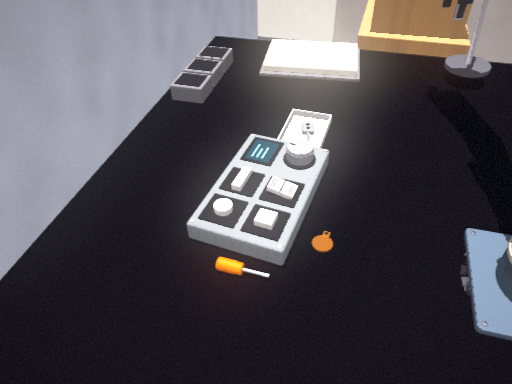

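View pics/wrist0.png

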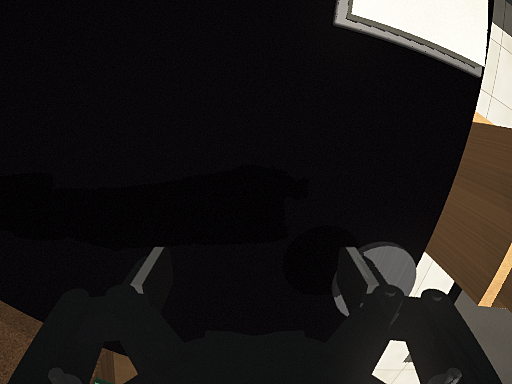

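The top view shows the round key at about (235,170), the bar at (274,176), the square key at (229,208), the rocker at (269,214) and the knob at (321,219). I'll enlarge the pictures to refine these positions.

```bash
python3 - <<'E'
import cv2
a=cv2.imread("pics/top0.png")[140:255,190:365]; cv2.imwrite("pics/topz.png",cv2.resize(a,None,fx=4.5,fy=4.5,interpolation=cv2.INTER_CUBIC))
a=cv2.imread("pics/side0.png")[125:260,185:340]; cv2.imwrite("pics/sidez.png",cv2.resize(a,None,fx=4,fy=4,interpolation=cv2.INTER_CUBIC))
E
```

```text
(no output)
```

View pics/topz.png

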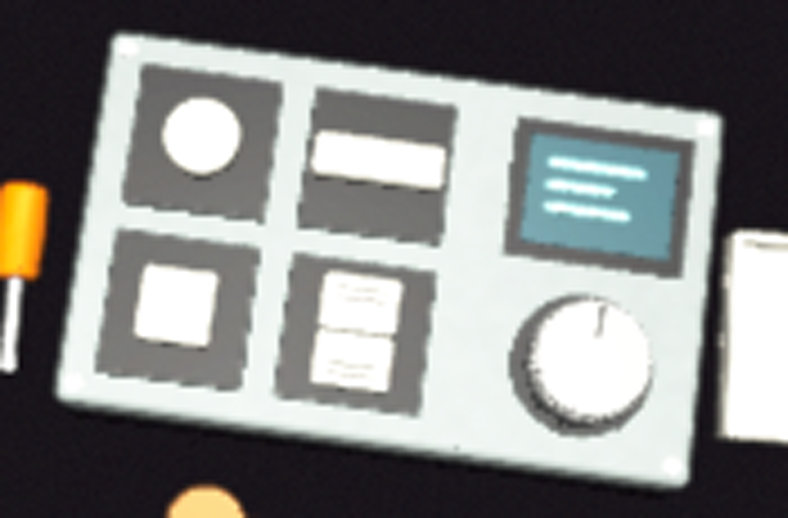

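View pics/sidez.png

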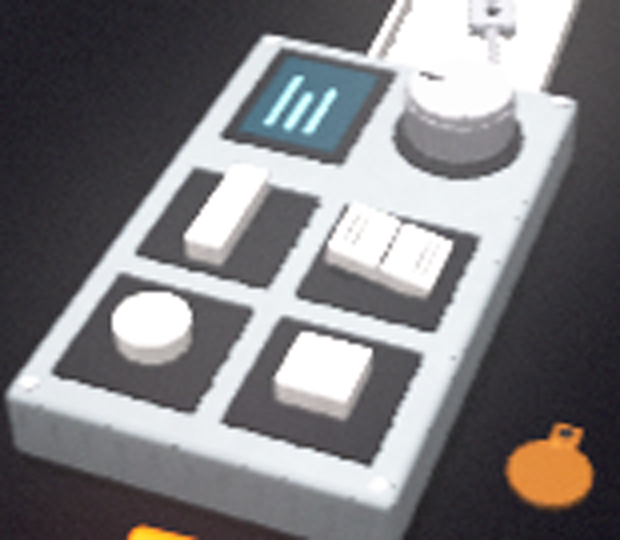

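```bash
cat > h.py <<'E'
from workcell import env, viewer, workorder
import cv2,numpy as np
np.set_printoptions(precision=4,suppress=True)
def proj(n,P):
    p=viewer.camera_params(n); W=np.array(p["world_to_cam"]);K=np.array(p["camera_matrix"])
    c=np.atleast_2d(P)@W[:3,:3].T+W[:3,3]; c=c*[1,-1,-1]
    return (c/c[:,2:])@K.T[:,:2]
E
python3 - <<'E'
from h import *
from scipy.optimize import least_squares
T=(np.array([(201,135),(378,160),(176,305),(356,331)])+.5)/4.5-.5+[190,140]
S=(np.array([(152,324),(228,207),(322,366),(389,246)])+.5)/4-.5+[185,125]
def model(p):
    x,y,t,a=p;L=np.array([(45,a+46.5),(45,a-46.5),(-45,a+46.5),(-45,a-46.5)])/1e3
    c,s=np.cos(t),np.sin(t)
    return np.c_[x+L[:,0]*c-L[:,1]*s,y+L[:,0]*s+L[:,1]*c,np.full(4,.068)]
for use in ((1,1),(1,0),(0,1)):
    def f(p):
        P=model([*p,57]);return np.r_[use[0]*(proj("top",P)-T).ravel(),use[1]*(proj("side",P)-S).ravel()]
    r=least_squares(f,[.55,-.08,0]); print(use,r.x,np.degrees(r.x[2]),r.fun); print(model([*r.x,57]))
x,y,t=least_squares(f,[.55,-.08,0]).x
E
```

```text
(1, 1) [ 0.5295 -0.0965 -0.1072] -6.140393843278696 [-0.4401  0.3573 -0.3323  0.1526 -0.5811  0.3692 -0.4491  0.1024 -0.2488
 -1.2716 -0.3113 -0.6852  0.2428 -0.1134 -0.182  -0.5071]
[[ 0.5853  0.0016  0.068 ]
 [ 0.5754 -0.0909  0.068 ]
 [ 0.4959  0.0112  0.068 ]
 [ 0.4859 -0.0813  0.068 ]]
(1, 0) [ 0.53   -0.0976 -0.1088] -6.236620141560513 [ 0.0459  0.089   0.1406 -0.0522 -0.1508  0.0819 -0.0325 -0.1191 -0.
 -0.     -0.     -0.      0.     -0.     -0.     -0.    ]
[[ 0.586   0.0004  0.068 ]
 [ 0.5759 -0.092   0.068 ]
 [ 0.4966  0.0102  0.068 ]
 [ 0.4865 -0.0822  0.068 ]]
(0, 1) [ 0.5289 -0.0948 -0.1057] -6.057832779741668 [-0.      0.     -0.      0.     -0.      0.     -0.      0.     -0.1644
 -0.5895 -0.2607 -0.1131  0.4321  0.5661 -0.0432  0.0591]
[[ 0.5845  0.0033  0.068 ]
 [ 0.5747 -0.0892  0.068 ]
 [ 0.4951  0.0128  0.068 ]
 [ 0.4852 -0.0797  0.068 ]]
```

Both views agree to within about 2 mm: the console is at (0.5295, -0.0965) with yaw -6.1°. I'll turn the tool so its y runs along console x and its z along minus console y, close the fingers, and go above the rocker.

>>> apply_moves:
  increments:
    - {"fingers": 0, "xyz": [0, 0, 0], "rot": [10.6, 0, 0]}
    - {"fingers": 0, "xyz": [0, 0, 0], "rot": [10.6, 0, 0]}
    - {"fingers": 0, "xyz": [0, 22, -50], "rot": [0, 0, 0]}
    - {"fingers": 0, "xyz": [0, 22, -50], "rot": [0, 0, 0]}
    - {"fingers": 0, "xyz": [0, 22, -50], "rot": [0, 0, 0]}
    - {"fingers": 0, "xyz": [0, 22, -50], "rot": [0, 0, 0]}
    - {"fingers": 0, "xyz": [0, 22, -50], "rot": [0, 0, 0]}
    - {"fingers": 0, "xyz": [0, 22, -50], "rot": [0, 0, 0]}
    - {"fingers": 0, "xyz": [0, 22, -50], "rot": [0, 0, 0]}
    - {"fingers": 0, "xyz": [0, 22, -50], "rot": [0, 0, 0]}
    - {"fingers": 0, "xyz": [0, 22, -50], "rot": [0, 0, 0]}
    - {"fingers": 0, "xyz": [0, 22, -50], "rot": [0, 0, 0]}
    - {"fingers": 0, "xyz": [0, 22, -50], "rot": [0, 0, 0]}
    - {"fingers": 0, "xyz": [0, 22, -50], "rot": [0, 0, 0]}
    - {"fingers": 0, "xyz": [30, 0, 0], "rot": [0, 0, 0]}
    - {"fingers": 0, "xyz": [30, 0, 0], "rot": [0, 0, 0]}
    - {"fingers": 0, "xyz": [0, 0, 0], "rot": [0, 0, 0]}

```text
time_s: 2.28
tool_pos: [0.5006, -0.0833, 0.1697]
tcp_rot: [[-0.004, 0.994, -0.107], [0.0, -0.107, -0.994], [-1.0, -0.004, 0.0]]
contact_force: [0.6, 1.2, 0.9]
grip_width: -0.0001
```

```bash
python3 - <<'E'
from h import *
s=env.sense(); print(s["time_s"],s["tool_pos"],s["tcp_rot"],s["contact_force"],s["grip_width"])
cv2.imwrite("pics/wrist1.png",viewer.capture("wrist")[:,:,::-1])
a=viewer.capture("side")[:,:,::-1];cv2.imwrite("pics/side1.png",a)
E
```

```text
2.275 [ 0.5006 -0.0833  0.1697] [[-0.0043  0.9943 -0.1066]
 [ 0.0004 -0.1066 -0.9943]
 [-1.     -0.0043  0.0001]] [0.6112 1.1549 0.8644] -6.993165778841582e-05
```

View pics/wrist1.png

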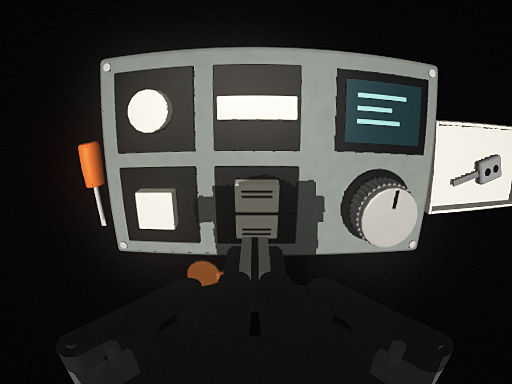

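View pics/side1.png

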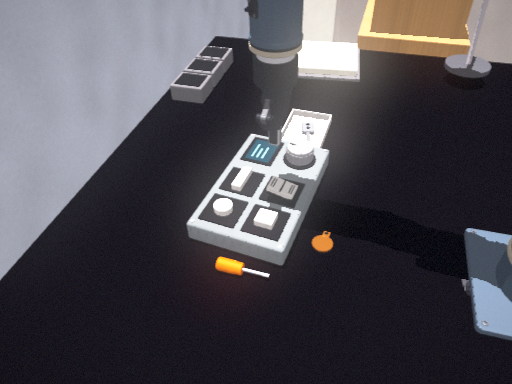

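The wrist view shows the round key at (149,111), the bar at (257,107), the square key at (156,209) and the rocker's middle line near (257,212). I'll check these against the fit.

```bash
cat >> h.py <<'E'
def wray(px,s):
    p=viewer.camera_params("wrist");K=np.array(p["camera_matrix"]);M=np.array(p["mount"])
    d=(np.array(px)-K[:2,2])/K[0,0]; r=np.linalg.norm(d,axis=1,keepdims=True)
    v=np.c_[np.sin(r)*d/r,np.cos(r)]*[1,-1,-1]
    R=np.array(s["tcp_rot"]);t=np.array(s["tool_pos"])
    return R@M[:3,3]+t,(v@M[:3,:3].T)@R.T
def wpos(px,s,z):
    o,d=wray(px,s); return o+d*((np.asarray(z)-o[2])/d[:,2])[:,None]
E
python3 - <<'E'
from h import *
s=env.sense()
print(wpos([(149,111),(257,107),(156,209),(257,212)],s,[.068]*4))
# fingers
E
```

```text
[[ 0.5871 -0.0037  0.068 ]
 [ 0.5775 -0.0945  0.068 ]
 [ 0.4999  0.0059  0.068 ]
 [ 0.4877 -0.085   0.068 ]]
```

Move over the raised end and descend to about 80 mm.

>>> apply_moves:
  increments:
    - {"fingers": 0, "xyz": [40, 7, 1], "rot": [0, 0, 0]}
    - {"fingers": 0, "xyz": [40, 0, 0], "rot": [0, 0, 0]}
    - {"fingers": 0, "xyz": [9, 0, 0], "rot": [0, 0, 0]}
    - {"fingers": 0, "xyz": [0, 0, 0], "rot": [0, 0, 0]}

```text
time_s: 2.88
tool_pos: [0.5094, -0.0854, 0.0832]
tcp_rot: [[0.001, 0.994, -0.107], [-0.0, -0.107, -0.994], [-1.0, 0.001, -0.0]]
contact_force: [-0.3, -0.5, 0.2]
grip_width: 0.0
```

```bash
python3 - <<'E'
from h import *
a=viewer.capture("wrist")[:,:,::-1]; cv2.imwrite("pics/wrist2.png",a)
a=viewer.capture("side")[:,:,::-1][90:260,185:345];cv2.imwrite("pics/side2.png",cv2.resize(a,None,fx=3.5,fy=3.5,interpolation=cv2.INTER_CUBIC))
E
```

```text
(no output)
```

View pics/wrist2.png

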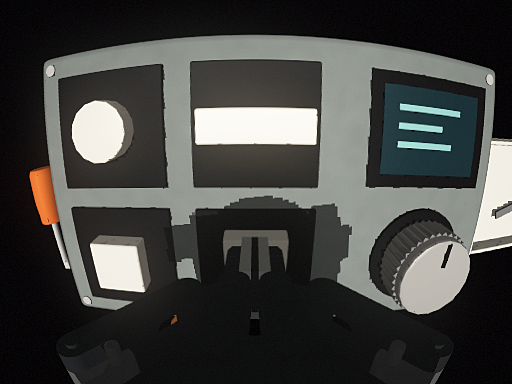

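View pics/side2.png

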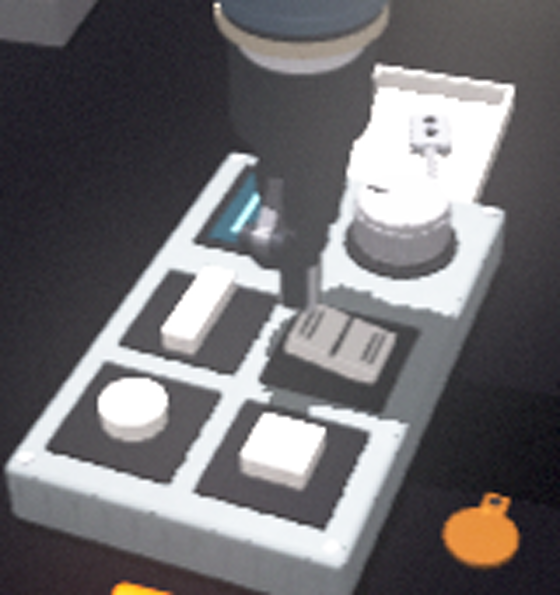

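The fingers stand over the far end of the rocker. I'll press in small steps.

>>> apply_moves:
  increments:
    - {"fingers": 0, "xyz": [7, 0, 0], "rot": [0, 0, 0]}
    - {"fingers": 0, "xyz": [5, 0, 0], "rot": [0, 0, 0]}
    - {"fingers": 0, "xyz": [4, 0, 0], "rot": [0, 0, 0]}
    - {"fingers": 0, "xyz": [3, 0, 0], "rot": [0, 0, 0]}
    - {"fingers": 0, "xyz": [0, 0, 0], "rot": [0, 0, 0]}

```text
time_s: 3.6
tool_pos: [0.5103, -0.0854, 0.0642]
tcp_rot: [[0.003, 0.994, -0.107], [-0.0, -0.107, -0.994], [-1.0, 0.003, -0.0]]
contact_force: [0.7, -0.8, 11.8]
grip_width: -0.0001
```

>>> apply_moves:
  increments:
    - {"fingers": 0, "xyz": [1, 0, 0], "rot": [0, 0, 0]}
    - {"fingers": 0, "xyz": [0, 0, 0], "rot": [0, 0, 0]}

```text
time_s: 3.85
tool_pos: [0.5103, -0.0854, 0.0639]
tcp_rot: [[0.003, 0.994, -0.107], [-0.0, -0.107, -0.994], [-1.0, 0.003, -0.0]]
contact_force: [0.3, 0.7, 23.3]
grip_width: -0.0004
```

Force climbs to 23 N with almost no travel, so this is a hard stop at 64 mm. I'll lift and check.

>>> apply_moves:
  increments:
    - {"fingers": 0, "xyz": [-15, 0, 0], "rot": [0, 0, 0]}
    - {"fingers": 0, "xyz": [-40, 0, 0], "rot": [0, 0, 0]}
    - {"fingers": 0, "xyz": [0, 0, -20], "rot": [0, 0, 0]}
    - {"fingers": 0, "xyz": [0, 30, -33], "rot": [0, 0, 0]}
    - {"fingers": 0, "xyz": [0, 38, -33], "rot": [0, 0, 0]}
    - {"fingers": 0, "xyz": [0, 0, 0], "rot": [0, 0, 0]}

```text
time_s: 4.6
tool_pos: [0.5876, -0.0035, 0.117]
tcp_rot: [[0.001, 0.995, -0.103], [0.002, -0.103, -0.995], [-1.0, 0.0, -0.002]]
contact_force: [-0.7, -1.0, 0.5]
grip_width: -0.0001
```

```bash
python3 - <<'E'
from h import *
s=env.sense();a=viewer.capture("wrist")[:,:,::-1]; cv2.imwrite("pics/wrist3.png",a)
a=viewer.capture("side")[:,:,::-1][90:260,185:345];cv2.imwrite("pics/side3.png",cv2.resize(a,None,fx=3.5,fy=3.5,interpolation=cv2.INTER_CUBIC))
E
```

```text
(no output)
```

View pics/wrist3.png

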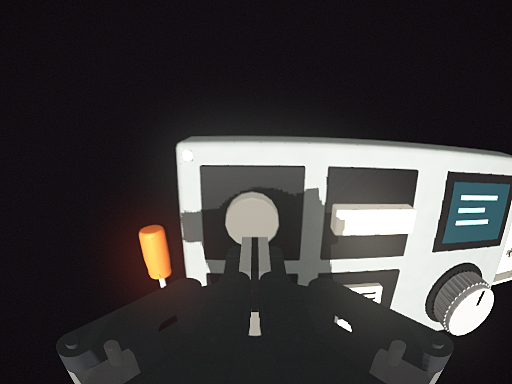

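View pics/side3.png

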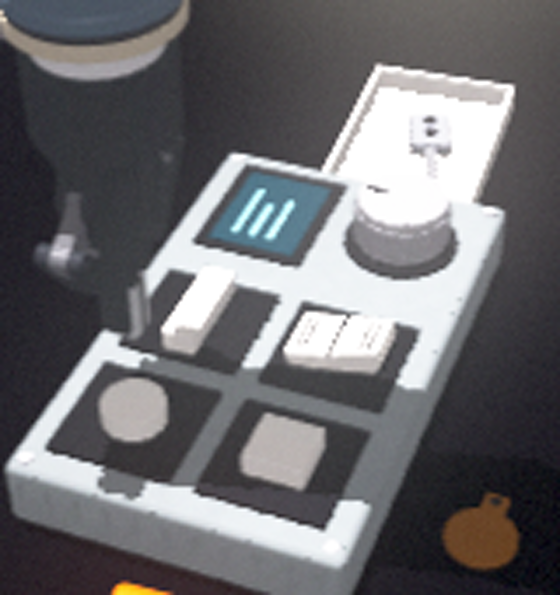

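The rocker is tipped over, with its far end down and near end up. The fingers are centred over the round key, so I'll press it.

>>> apply_moves:
  increments:
    - {"fingers": 0, "xyz": [25, -1, -2], "rot": [0, 0, 0]}
    - {"fingers": 0, "xyz": [17, 0, 0], "rot": [0, 0, 0]}
    - {"fingers": 0, "xyz": [6, 0, 0], "rot": [0, 0, 0]}
    - {"fingers": 0, "xyz": [4, 0, 0], "rot": [0, 0, 0]}
    - {"fingers": 0, "xyz": [3, 0, 0], "rot": [0, 0, 0]}
    - {"fingers": 0, "xyz": [2, 0, 0], "rot": [0, 0, 0]}
    - {"fingers": 0, "xyz": [0, 0, 0], "rot": [0, 0, 0]}

```text
time_s: 5.58
tool_pos: [0.5853, -0.0049, 0.0604]
tcp_rot: [[0.001, 0.994, -0.107], [0.0, -0.107, -0.994], [-1.0, 0.001, -0.0]]
contact_force: [0.6, 0.3, 0.8]
grip_width: 0.0003
```

>>> apply_moves:
  increments:
    - {"fingers": 0, "xyz": [1, 0, 0], "rot": [0, 0, 0]}
    - {"fingers": 0, "xyz": [0, 0, 0], "rot": [0, 0, 0]}

```text
time_s: 5.82
tool_pos: [0.5854, -0.0048, 0.0601]
tcp_rot: [[0.001, 0.994, -0.107], [0.0, -0.107, -0.994], [-1.0, 0.001, -0.0]]
contact_force: [-1.8, -0.9, 7.7]
grip_width: -0.0001
```

>>> apply_moves:
  increments:
    - {"fingers": 0, "xyz": [1, 0, 0], "rot": [0, 0, 0]}
    - {"fingers": 0, "xyz": [0, 0, 0], "rot": [0, 0, 0]}

```text
time_s: 6.08
tool_pos: [0.5855, -0.0048, 0.06]
tcp_rot: [[0.002, 0.994, -0.107], [0.0, -0.107, -0.994], [-1.0, 0.002, -0.0]]
contact_force: [-5.2, -0.9, 17.3]
grip_width: -0.0
```

At the stop, with 17 N at 60.0 mm. I'll lift and go above the bar.

>>> apply_moves:
  increments:
    - {"fingers": 0, "xyz": [-20, 0, 0], "rot": [0, 0, 0]}
    - {"fingers": 0, "xyz": [-30, 0, 0], "rot": [0, 0, 0]}
    - {"fingers": 0, "xyz": [0, 0, 44], "rot": [0, 0, 0]}
    - {"fingers": 0, "xyz": [0, 0, 44], "rot": [0, 0, 0]}
    - {"fingers": 0, "xyz": [0, 0, 0], "rot": [0, 0, 0]}

```text
time_s: 6.7
tool_pos: [0.575, -0.097, 0.1085]
tcp_rot: [[0.0, 0.994, -0.113], [-0.002, -0.113, -0.994], [-1.0, 0.001, 0.002]]
contact_force: [0.8, 0.5, -0.3]
grip_width: -0.0
```

```bash
python3 - <<'E'
from h import *
s=env.sense();a=viewer.capture("wrist")[:,:,::-1]; cv2.imwrite("pics/wrist4.png",a)
a=viewer.capture("side")[:,:,::-1][90:260,185:345];cv2.imwrite("pics/side4.png",cv2.resize(a,None,fx=3.5,fy=3.5,interpolation=cv2.INTER_CUBIC))
E
```

```text
(no output)
```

View pics/wrist4.png

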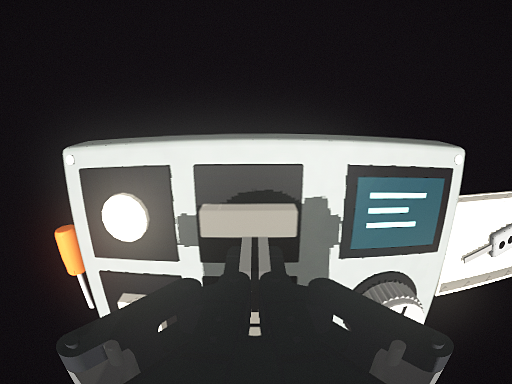

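View pics/side4.png

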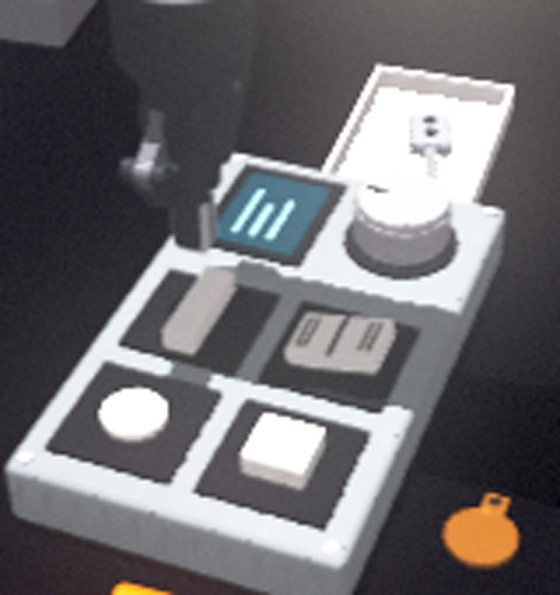

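The round key is clearly down, the rocker is on and the square key is still up. Now I'll press the bar.

>>> apply_moves:
  increments:
    - {"fingers": 0, "xyz": [20, 1, -3], "rot": [0, 0, 0]}
    - {"fingers": 0, "xyz": [14, 0, 0], "rot": [0, 0, 0]}
    - {"fingers": 0, "xyz": [6, 0, 0], "rot": [0, 0, 0]}
    - {"fingers": 0, "xyz": [4, 0, 0], "rot": [0, 0, 0]}
    - {"fingers": 0, "xyz": [3, 0, 0], "rot": [0, 0, 0]}
    - {"fingers": 0, "xyz": [2, 0, 0], "rot": [0, 0, 0]}
    - {"fingers": 0, "xyz": [1, 0, 0], "rot": [0, 0, 0]}
    - {"fingers": 0, "xyz": [0, 0, 0], "rot": [0, 0, 0]}

```text
time_s: 7.8
tool_pos: [0.577, -0.089, 0.0599]
tcp_rot: [[0.001, 0.994, -0.107], [0.0, -0.107, -0.994], [-1.0, 0.001, -0.001]]
contact_force: [-5.9, 4.6, 19.3]
grip_width: -0.0002
```

>>> apply_moves:
  increments:
    - {"fingers": 0, "xyz": [0, 0, 0], "rot": [0, 0, 0]}
    - {"fingers": 0, "xyz": [0, 0, 0], "rot": [0, 0, 0]}
    - {"fingers": 0, "xyz": [0, 0, 0], "rot": [0, 0, 0]}
    - {"fingers": 0, "xyz": [0, 0, 0], "rot": [0, 0, 0]}

```text
time_s: 8.3
tool_pos: [0.577, -0.0891, 0.0599]
tcp_rot: [[0.001, 0.994, -0.107], [0.0, -0.107, -0.994], [-1.0, 0.001, -0.001]]
contact_force: [-6.8, 5.7, 19.6]
grip_width: 0.0001
```

```bash
python3 - <<'E'
from h import *
s=env.sense();print(s["tool_pos"],s["contact_force"])
b=viewer.capture("wrist")[:,:,::-1]
a=viewer.capture("side")[:,:,::-1][90:260,185:345];a=cv2.resize(a,(361,384),interpolation=cv2.INTER_CUBIC)
cv2.imwrite("pics/five.png",cv2.resize(np.hstack([a,b]),(798,350)))
E
```

```text
[ 0.577  -0.0891  0.0599] [-6.7761  5.6894 19.6364]
```

View pics/five.png

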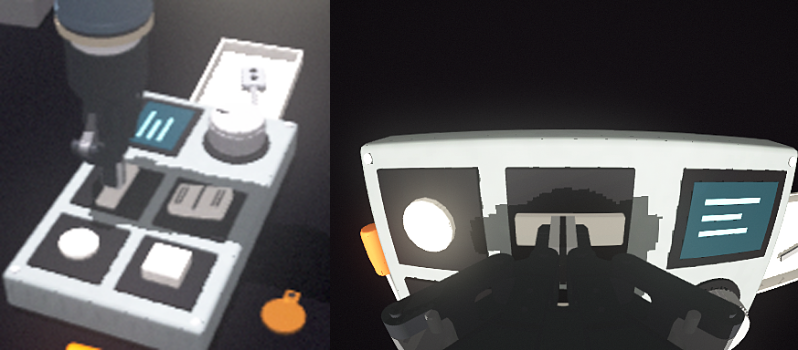

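The picture shows the fingers centred on the bar at (565,235) and holding it flush. The rocker is on, the round key is in and the square key is up, so I'll hand it in.

```bash
python3 -c "
from workcell import workorder
print(workorder.job_done())"
```

```text
the job is handed in; nothing more can be done
None
```

I did the three steps in the order asked and handed the job in at about 8.4 s, with the closed fingers still holding the bar key down.

| Step | Height at the stop | Push at the stop |
|---|---|---|
| Rocker pressed at its far end until it tipped over | 64 mm | 23 N |
| Round key pushed in | 60.0 mm | 17 N |
| Bar key pressed and held | 59.9 mm | about 20 N, steady over the last 0.5 s |

The last pictures show the rocker on, the round key staying down and the square key up. The knob, tray, car key and key tag look undisturbed, and so does the part of the screwdriver in view.

- **Disagreement between cameras:** the wrist camera's positions differed from the two fixed cameras' by about 2–5 mm, so I aimed in between. The fingers ended about 3 mm along the bar from where I aimed, still well on the key.
- **Sideways push:** on the bar there is also a steady sideways force of 6–7 N in x and in y.

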